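Load, bolt and clamp the finishing tub

ROBOT

A 6-joint arm with a two-finger parallel gripper is mounted at the origin on the work surface. World frame = base frame: x ahead of the robot, y to its left, z up, the work surface at z = 0. Lengths are in mm, angles in rad, forces in N, time in s.
With the tool pointing down it reaches from about 400 to 925 mm from the base axis. Payload 12.5 kg.
Tool frame: the origin (TCP) lies midway between the tips of the shut fingers; the grasp point (between the pads) lies 19 mm behind it; z points along the fingers, y is the line along which they close (so a half turn about z gives the same grasp; the last joint's range is limited). The gripper opens to 95 mm and grips with 3 to 60 N. Pads are 20 mm wide; open, the fingers measure 119 mm over their backs; the gripper's body (75 mm by 180 mm) begins 59 mm behind the grasp point.
Start: joints at [1.005, 0.491, 1.559, -0, 1.092, -0.106], TCP at [277.343, 560.114, 214.661] pointing down, gripper open.
Joint ranges: [-3.1, 3.1], [-0.84, 2.19], [0.05, 2.79], [-1.13, 4.28], [0.06, 2.93], [-2.69, 2.69]. Speed limits (rad/s): [2.22, 2.22, 2.79, 3.14, 3.14, 3.14].

INTERFACE

Orientations are given as [roll, pitch, yaw] about the fixed x, y, z axes, in that order (R = Rz(yaw) Ry(pitch) Rx(roll)).
In Python, from cell import state, read_camera, job_done gives the robot as it stands.
- The arm moves only by the tool carry_out, never from a script. Its argument "moves" is a list of rows, each an object with "slide": the shift along the tool's x, y, z as a fraction of full scale, a list of three; "spin": the turn about the tool's z as a fraction of full scale. A call has 1 to 12 rows; each row shifts and turns the commanded pose from where the row before left it, along the tool's axes as they then stand; what a row does not reach is not made up. Full scale, the value 1, is 0.4 m for a shift and 30 degrees for a turn. A row lasts 1/12 s, in which the tool goes at most 41.7 mm and 7.16 degrees, less where a joint would pass 70% of its speed; a pose out of reach is approached as far as the arm can. A call with a number of a shift or a turn outside -1 to 1 is refused whole. A call with a gripper value outside its range is refused whole. "hand" is the closure, from 0 (fully open) to 1 (shut), set as the call begins (left out, the last holds). The fingers move at their own pace and stop on an object; the grip force is fixed at half the most. Time passes only in rows, so rows that do not move let the fingers close. It gives the time, the measured TCP pose, the force, the opening and the grip force at its end, in the units of the state.
- state(): the state, without advancing time (a new reading comes with each control period).
- read_camera(name): name is "scene" or "top"; returns a dict with "color" (384x512x3 uint8, red, green, blue), "K" (3x3 intrinsics, pixels), "R" (3x3) and "t" (3): a world point X has camera coordinates R X + t. Camera axes: x right, y down, z forward; pixel columns grow to the right and rows downward; lengths in mm; the calibration is good to about 2 mm. A picture is of the moment at which its call begins. There is no depth.
- job_done(): hands the job in; it is judged then, once.
The state is a dict: "t": time; "joints": joint angles; "qvel": joint speeds; "tau": joint torques, N m; "eef_pos": TCP position; "tcp_rot": TCP orientation; "ft_force": force on the tool from outside, world axes, zero at the start; "moment": the same for the moment, N m; "opening": opening from 0.0 (shut) to 1.0 (fully open); "grip_force": force on a finger pad.
Only numpy, scipy, OpenCV 4.12 (cv2) and the standard library are available. Lean on these libraries where they do the work, as an engineer would, in place of code of your own. Each camera call takes 0.05 s, during which the arm holds its last target. There are 200 camera calls.

TASK

Put all the kettle-lid castings into the vibratory tub, then shut its hinged cover and slide the cover's barrel bolt fully into its keeper. Clamp the cover with the nut that fits the stud: the hand nuts in the tray look alike, so try them on the stud until one truly threads, screw it clockwise fully down onto the cover, and leave the others standing in their tray. Leave the rest of the bench as it is.

Things in the scene. Friction and masses are not known exactly. Their poses are not given: they have to be found in the camera images.
- tub_in (a point): centre of the inner floor, 89 mm above the bench, of the vibratory tub: a dark open-topped box on a green base, 170 mm (x) by 340 mm (y) outside, walls 8 mm, rim 61 mm above this floor. x points to the hinge at the back, y to the tub's left, z up. The bolt's keeper, a staple on the left wall 65 mm forward of the centre, stands 34 mm above the rim
- cover_hinge (a point): middle of the cover's hinge axis (along the tub's y), 1 mm above the back rim's outer edge. Cover: grey plate 170 mm long, 340 mm wide, 8 mm thick, underside through the axis; a forked tongue (34 mm slot) goes on to 235 mm and straddles the stud when shut. Axes turn with the cover: -x from hinge to tongue, z its outward normal
- cover_edge (a point): point on the cover's outer face, 155 mm from the hinge and 100 mm right (-y) of the middle; bare plate around it, a good place to push the cover shut. Axes as the hinge point's
- cover (a joint): opening angle of the cover: 0 shut, 1.57 upright; starts at 1.5 to 1.7, stays where it is left (stiff hinge, about 5 N at the edge)
- bolt_knob (a point): point on the axis of the barrel bolt's upright knob (14 mm diameter, reaching 46 mm above the shut cover's top), 38 mm above the cover's outer face, left of the cover's middle. The bolt's rod and saddles beside it are lower than 15 mm
- bolt (a joint): travel of the barrel bolt along the cover towards the tub's left (+y), into the keeper: 0 to 0.006 (drawn back) at the start, 0.045 fully home; 2 N of friction, stays where left
- stud_seat (a point): on the axis of the upright steel stud on the bracket at the tub's front, level with the top of the shut cover, so a nut fully down has its underside here. The stud is 26 mm over its coarse three-start right-hand thread and has a plain round nose of 19 mm; it stands 35 mm above this point, threaded from 8 to 26 mm. z up
- tray_in (a point): centre of the inner floor (4 mm above the bench) of the steel nut tray, 320 mm along x by 100 mm along y outside, walls 4 mm thick, 22 mm high; the nuts stand upright in it in a row along x, at places 78 mm apart (x = -117, -39, 39, 117 mm from here), in any order, their bars roughly across the tray; one or two places are empty
- nut_1_grip (a point): capped hand nut: an iron bell 53 mm across, 42 mm high, closed on top, with an upright bar 70 x 16 mm, 33 mm tall, across its top (42 to 75 mm up). This point: on the axis, 10 mm below the bar's top, 65 mm above the underside; x along the bar, z up. 250 g. A hidden right-hand thread starts 12 mm up inside. Two or three nuts are present, only one of them fits; absent ones read None
- nut_2_grip (a point): capped hand nut, outside the same as nut_1; may be absent (None). Trial on the stud: the fitting nut first rests up to 18 mm higher than fully down, finds the thread within a third of a turn clockwise, winds down 24 mm a turn, and cannot be pulled straight up once started
- nut_3_grip (a point): capped hand nut, outside the same as nut_1; may be absent (None). Trial on the stud: a nut with too small a thread sits on the nose some 25 mm higher than fully down; one with too fine a thread goes over the nose but stays 16 to 18 mm high and only spins on the thread; neither ever winds down
- nut_4_grip (a point): capped hand nut, outside the same as nut_1; may be absent (None)
- casting_1_grip (a point): rough iron kettle lid, 280 g: a disc 76 mm across and 8 mm thick with an upright knob 20 mm across, 44 mm tall in all. This point: on the axis in the knob, 34 mm above the underside; z up the axis. Two to four castings are present; absent ones read None
- casting_2_grip (a point): kettle-lid casting like casting_1; may be absent (None)
- casting_3_grip (a point): kettle-lid casting like casting_1; may be absent (None)
- casting_4_grip (a point): kettle-lid casting like casting_1; may be absent (None)
- wire_brush: bystander: a flat brush lying on the bench, 170 mm
- spray: bystander: a white bottle, 56 mm diameter, 150 mm tall
- kettle: bystander: a round cast kettle body, 150 mm diameter, 90 mm tall
- hammer: bystander: a hammer lying on the bench, 240 mm
- paint_pot: bystander: a tin cup, 76 mm diameter, 70 mm tall
Not all that is in view belongs to the job. Leave any brown or white look-alike of the part that bears casting_4_grip alone. Leave any brown look-alike of the part that bears nut_1_grip alone.

How it is judged:
By the outcome, as a careful person would: the job done as asked, in the order asked, and still so for the second after the job is handed in, with the robot touching nothing.
Of nut_2, nut_4 only 1 to 1 are there at a start; the rules pass over those that are not, and their reading is None.
Of nut_1, nut_3 only 1 to 2 are there at a start; the rules pass over those that are not, and their reading is None.
Of casting_1, casting_2, casting_3, casting_4 only 2 to 4 are there at a start; the rules pass over those that are not, and their reading is None.
At some moment in a run one of casting_1, casting_2, casting_3, casting_4 may be knocked a few centimetres aside while the robot is not near it.
It also fails if it takes over 210 s, if anything falls off the work surface, if the arm or the gripper's body presses on something with over 40 N, if the wrist force passes 120 N, or if a joint passes its speed limit or range.

## Working session

There is one attempt and no reset: what is moved stays moved. The work goes in short steps, Python scripts to look and compute and a tool call to move; the robot and the scene stay as the last step left them, time stands still between calls to the robot, and variables do not carry over. Pictures are saved under pics/ and viewed, at most 14 in all, crops included, and the job is handed in when it is done.

Besides the shell and the picture viewer there is one more tool, called after ">>>" in YAML: its name, and indented under it one key for each argument. carry_out: Moves the arm, as the interface text tells. Shift numbers are shares of 0.4 m and turn numbers shares of 30 degrees, none past 1 either way. Its arguments: {"type":"object","properties":{"moves":{"type":"array"},"hand":{"type":"number"}},"required":["moves"]}

```bash
ls; mkdir -p pics; python3 - <<'E'
from cell import state, read_camera
import cv2,numpy as np
print(state())
for n in("scene","top"):
    c=read_camera(n); cv2.imwrite(f"pics/{n}0.png",cv2.resize(c["color"][:,:,::-1],(800,600),interpolation=cv2.INTER_CUBIC))
    print(n,c["K"],c["R"],c["t"])
E
```

```text
pics
{'t': 0.0, 'joints': array([ 1.00540661e+00,  4.91563783e-01,  1.55944704e+00, -3.68964150e-05,
        1.09168373e+00, -1.05554636e-01]), 'qvel': array([ 0.00057552,  0.00028536,  0.00103774,  0.00099315,  0.00075786,
       -0.00020689]), 'tau': array([-9.77746276e-04, -6.12634706e+01, -2.58184916e+01,  6.91784034e-02,
        4.81453200e-02, -1.17240029e-04]), 'eef_pos': array([277.20852622, 559.89405167, 214.05994991]), 'tcp_rot': array([-3.14049344e+00, -8.35533667e-05,  2.68177455e+00]), 'ft_force': array([ 0.33440948,  0.12289817, -0.1214964 ]), 'moment': array([ 0.01995855, -0.04062861, -0.00263697]), 'grip_force': 0.0, 'opening': 1.0036602721155763}
scene [[422.21343379   0.         254.76363339]
 [  0.         422.21343379 188.89121344]
 [  0.           0.           1.        ]] [[-0.16702642  0.98594923 -0.0025102 ]
 [ 0.76727601  0.12838198 -0.62833557]
 [-0.6191847  -0.10687466 -0.77793837]] [ 105.57247834 -355.9714618  1907.02408552]
top [[445.66648964   0.         254.68557935]
 [  0.         445.66648964 194.47388083]
 [  0.           0.           1.        ]] [[-0.00810974 -0.99990829  0.01084625]
 [-0.99197236  0.0066756  -0.12627856]
 [ 0.12619457 -0.01178326 -0.99193552]] [  -5.2855487   588.211279   1506.65252705]
```

View pics/scene0.png

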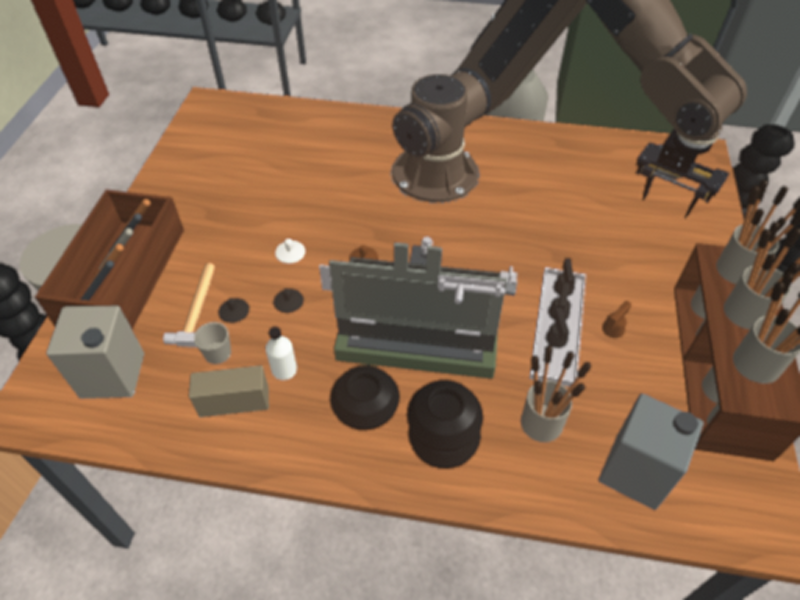

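View pics/top0.png

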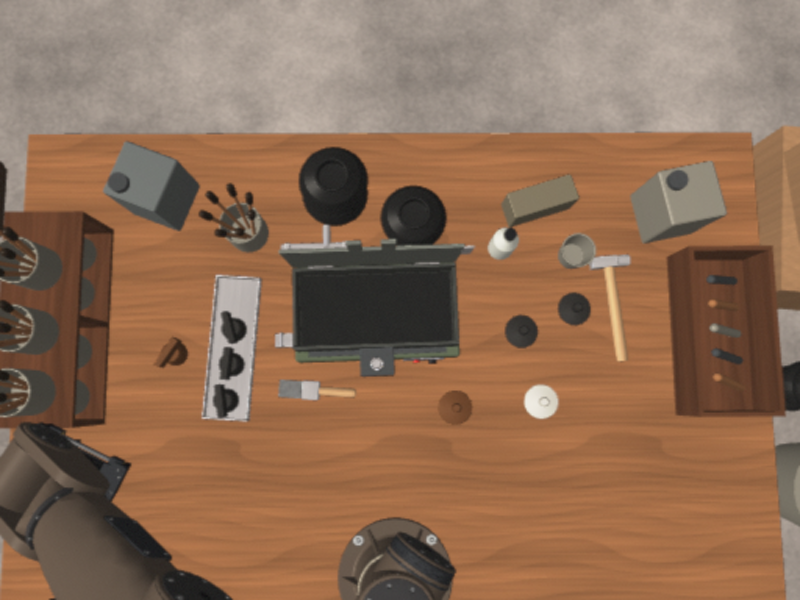

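The scene view shows the tub with its cover upright. The top view shows three dark nuts in the tray at (232,327), (231,363) and (225,401). There are two dark castings, at (521,331) and (574,308). The brown lid (455,407), white lid (541,401) and brown nut (172,352) are look-alikes to leave alone. An enlarged crop will confirm this.

```bash
cat > h.py <<'E'
from cell import state, read_camera
import cv2,numpy as np
def ray(c,u,v,z):
    d=c["R"].T@np.linalg.solve(c["K"],[u,v,1.]); o=-c["R"].T@c["t"]
    return o+d*(z-o[2])/d[2]
def proj(c,X):
    p=c["K"]@(c["R"]@np.asarray(X,float)+c["t"]); return p[:2]/p[2]
def crop(n,x0,y0,x1,y1,s,name):
    c=read_camera(n); im=c["color"][y0:y1,x0:x1,::-1]
    cv2.imwrite(f"pics/{name}.png",cv2.resize(im,None,fx=s,fy=s,interpolation=cv2.INTER_CUBIC)); return c
E
python3 - <<'E'
from h import *
c=crop("top",125,145,385,275,3,"topc")
c=crop("scene",160,140,420,270,3,"scenec")
E
```

```text
(no output)
```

View pics/topc.png

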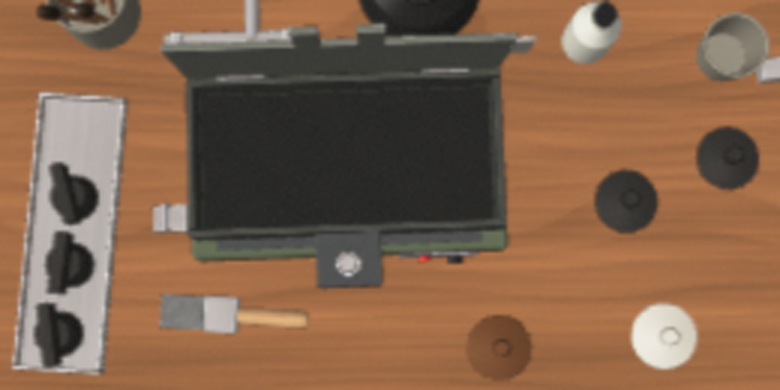

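View pics/scenec.png

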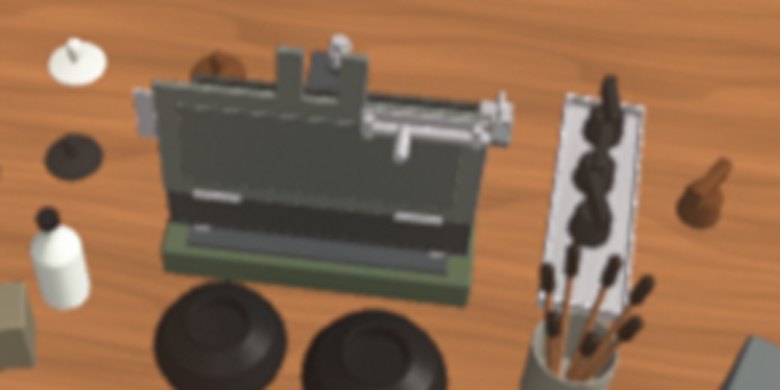

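Castings: the two dark lids in the crop at (626,200) and (727,157) match. The brown (499,347) and white (664,336) ones are excluded by colour. Nuts: the three dark ones in the tray, at about (72,195), (70,262) and (60,330), are the real ones. The cover is upright, and the bolt is on its far face. Next I measure positions.

```bash
cat >> h.py <<'E'
from scipy.optimize import minimize
S=6
def circ(r,z,n=40):
    a=np.linspace(0,2*np.pi,n); return np.c_[r*np.cos(a),r*np.sin(a),0*a+z]
def box(a,b,z0,z1): return np.array([[x,y,z] for x in(-a,a) for y in(-b,b) for z in(z0,z1)],float)
NUT=[np.r_[circ(26.5,0),circ(26.5,25),circ(20,42)],box(35,8,42,75)]
LID=[np.r_[circ(38,0),circ(38,8)],np.r_[circ(10,8),circ(10,44)]]
def fit(c,model,x,y,z,yaws,thr=75,win=45):
    u,v=proj(c,[x,y,z+30]); x0,y0=int(u-win/2),int(v-win/2)
    im=cv2.resize(c["color"][y0:y0+win,x0:x0+win],None,fx=S,fy=S,interpolation=cv2.INTER_CUBIC)
    m=(im.max(2)<thr).astype(np.uint8)
    def cost(p):
        r=np.zeros_like(m); C,s=np.cos(p[2]),np.sin(p[2])
        for part in model:
            P=part@np.array([[C,s,0],[-s,C,0],[0,0,1]])+[p[0],p[1],z]
            q=c["K"]@(c["R"]@P.T+c["t"][:,None]); q=(q[:2]/q[2]).T
            q=(q-[x0,y0]+.5)*S-.5
            cv2.fillConvexPoly(r,cv2.convexHull(np.round(q).astype(np.int32)),1)
        return 1-(r&m).sum()/max(1,(r|m).sum())
    best=min((minimize(cost,[x,y,w],method="Nelder-Mead",options=dict(initial_simplex=[[x,y,w],[x+8,y,w],[x,y+8,w],[x,y,w+.2]],xatol=.05,fatol=1e-4)) for w in yaws),key=lambda r:r.fun)
    return best.x,1-best.fun
def tc(c,x,y,z): return ray(c,125+(x+.5)/3-.5,145+(y+.5)/3-.5,z)
E
python3 - <<'E'
from h import *
np.set_printoptions(precision=1,suppress=True)
c=read_camera("top")
for p in[(626,200),(727,157)]:
    g=tc(c,*p,4); print("cast",g,fit(c,LID,g[0],g[1],0,[0]))
for p in[(72,195),(70,262),(60,330)]:
    g=tc(c,*p,40); print("nut",g,[fit(c,NUT,g[0],g[1],4,[-.3,0,.3],t) for t in(65,80)])
for p in[(40,95),(125,97),(102,373),(13,370)]: print("tray",tc(c,*p,22))
for p in[(191,237),(504,230),(187,78),(499,72)]: print("rim",tc(c,*p,150))
u0,v0=int(125+330/3),int(145+240/3); im=c["color"][v0:v0+14,u0:u0+14].astype(float)
print(im.mean(2).round(0).astype(int))
w=np.clip(im.mean(2)-110,0,None); yy,xx=np.mgrid[0:14,0:14]; u=u0+(w*xx).sum()/w.sum();v=v0+(w*yy).sum()/w.sum()
print("stud",u,v,ray(c,u,v,180),ray(c,u,v,194))
print("keeper",tc(c,170,218,184)); print(-c["R"].T@c["t"])
E
```

```text
cast [ 530.5 -287.2    4. ] (array([ 529.8, -287.2,    0.1]), np.float64(0.8128654970760234))
cast [ 580.7 -408.4    4. ] (array([ 580.6, -407.7,    0.1]), np.float64(0.8063364569388666))
nut [537.7 354.9  40. ] [(array([533.9, 352.4,   0.4]), np.float64(0.5428233904311872)), (array([538.6, 356. ,   0.3]), np.float64(0.583914383006324))]
nut [461.2 355.5  40. ] [(array([457.1, 358.5,  -0.1]), np.float64(0.43188238315356964)), (array([459.8, 359.2,  -0.1]), np.float64(0.4605134474327628))]
nut [384.6 365.1  40. ] [(array([381.3, 368.7,   0.1]), np.float64(0.4833223852273556)), (array([379.9, 368.9,   0.1]), np.float64(0.5444034614838984))]
tray [657.  398.9  22. ]
tray [654.  299.7  22. ]
tray [335.5 320.5  22. ]
tray [339.8 421.7  22. ]
rim [481.7 203.3 150. ]
rim [ 486.7 -128.7  150. ]
rim [652.7 209.4 150. ]
rim [ 657.2 -126.5  150. ]
[[ 81  81  82  82  82  81  81  81  80  80  81  81  81  81]
 [ 81  81  82  83  81  82  82  80  80  81  80  81  81  81]
 [ 80  80  80  80  80  80  79  80  79  79  81  80  80  79]
 [ 81  81  82  85  90  82  83  90  84  81  82  81  79  83]
 [ 81  81  85 109 138 125 129 136 104  84  82  82  81  80]
 [ 82  83 101 148 159 171 169 156 141 107  86  82  80  82]
 [ 83  90 141 157 179 185 187 185 165 148 104  83  80  81]
 [ 82  94 154 181 187 187 190 187 165 185 123  84  81  81]
 [ 82 103 183 171 180 188 191 183 149 160 109  81  80  81]
 [ 81  92 135 146 176 185 180 166 148 146 105  84  80  82]
 [ 83  83  99 151 150 152 142 139 150 108  84  82  81  81]
 [ 82  81  83  97 130 188 195 141  94  81  80  80  81  80]
 [ 81  82  82  82  89 105 107  92  77  80  81  81  81  82]
 [ 82  83  82  82  82  82  82  82  82  80  83  82  81  80]]
stud 240.5185630181425 232.56061516280187 [451.  37. 180.] [450.4  36.7 194. ]
keeper [499.4 220.6 184. ]
[ 393.3    8.5 1568.8]
```

```bash
cat >> h.py <<'E'
def nutmask(c,ps,shape,x0,y0,z=4):
    r=np.zeros(shape,np.uint8)
    for p in ps:
        C,s=np.cos(p[2]),np.sin(p[2])
        for part in NUT:
            P=part@np.array([[C,s,0],[-s,C,0],[0,0,1]])+[p[0],p[1],z]
            q=c["K"]@(c["R"]@P.T+c["t"][:,None]); q=(q[:2]/q[2]).T
            q=(q-[x0,y0]+.5)*S-.5
            cv2.fillConvexPoly(r,cv2.convexHull(np.round(q).astype(np.int32)),1)
    return r
def fitnuts(c,ps,thr=90,name=None):
    ps=np.array(ps,float)
    x0,y0,w,h=130,188,36,85
    im=cv2.resize(c["color"][y0:y0+h,x0:x0+w],None,fx=S,fy=S,interpolation=cv2.INTER_CUBIC)
    m=(im.max(2)<thr).astype(np.uint8)
    for _ in range(3):
        for i in range(len(ps)):
            def cost(p):
                q=ps.copy(); q[i]=p; r=nutmask(c,q,m.shape,x0,y0); return -(r&m).sum()/(r|m).sum()
            b=ps[i]; r=minimize(cost,b,method="Nelder-Mead",options=dict(initial_simplex=[b,b+[5,0,0],b+[0,5,0],b+[0,0,.2]],xatol=.05,fatol=1e-4)); ps[i]=r.x
    if name:
        o=im[:,:,::-1].copy(); k,_=cv2.findContours(nutmask(c,ps,m.shape,x0,y0),0,1); cv2.drawContours(o,k,-1,(0,255,0),1)
        cv2.imwrite(f"pics/{name}.png",np.hstack([o,np.dstack([m*255]*3)]))
    return ps,-r.fun
E
python3 - <<'E'
from h import *
np.set_printoptions(precision=2,suppress=True)
c=read_camera("top")
for t in(70,90,105): print(fitnuts(c,[(538,356,.2),(460,359,-.1),(380,368.5,0.1)],t,"nf" if t==90 else None))
E
```

```text
(array([[585.86, 382.76,  -2.24],
       [498.69, 321.6 ,  -0.31],
       [401.13, 325.83,   0.36]]), np.float64(-398082480711917.6))
(array([[589.7 , 346.07,  -1.34],
       [505.24, 322.01,  -0.51],
       [401.37, 326.99,   0.25]]), np.float64(-371932658703339.94))
(array([[589.57, 334.39,  -1.27],
       [502.82, 321.04,  -0.44],
       [400.64, 325.86,   0.27]]), np.float64(-363010549309460.6))h.py:51: RuntimeWarning: overflow encountered in scalar negative
  q=ps.copy(); q[i]=p; r=nutmask(c,q,m.shape,x0,y0); return -(r&m).sum()/(r|m).sum()
```

View pics/nf.png

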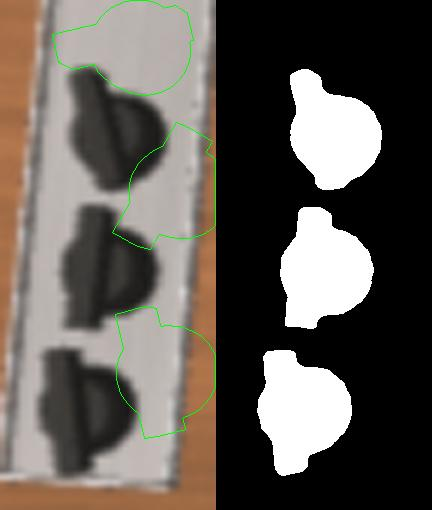

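The mask separates the three nuts cleanly. The bars lie near the tray's long direction, centred at (98,130), (92,268) and (68,410). The fit failed because negating an unsigned count overflowed; I'm fixing that.

```bash
sed -i 's|return -(r&m).sum()/(r|m).sum()|return 1-(r\&m).sum()/(r\|m).sum()|' h.py; sed -i 's/return -(r&m).sum()\/(r|m).sum()/return 1-(r\&m).sum()\/(r|m).sum()/' h.py
python3 - <<'E'
from h import *
np.set_printoptions(precision=2,suppress=True)
c=read_camera("top")
for t in(80,90,105): print(fitnuts(c,[(538,356,.2),(460,359,-.1),(380,368.5,0.1)],t,"nf" if t==90 else None))
for g in[(530,-287),(580,-408)]: print(fit(c,LID,*g,0,[0],90))
E
```

```text
(array([[537.5 , 356.66,   0.34],
       [459.95, 358.89,  -0.1 ],
       [380.23, 371.02,   0.17]]), np.float64(-0.20984693517669462))
(array([[536.45, 356.06,   0.34],
       [459.96, 358.89,  -0.1 ],
       [380.37, 372.04,   0.09]]), np.float64(-0.17368180057060334))
(array([[536.99, 356.53,   0.32],
       [459.4 , 360.1 ,  -0.1 ],
       [379.43, 371.05,   0.13]]), np.float64(-0.1265176843216611))
(array([ 529.83, -287.05,    0.17]), np.float64(0.8677845377652471))
(array([ 579.8 , -408.98,    0.19]), np.float64(0.8580558858501783))sed: -e expression #1, char 35: unknown option to 's'
```

View pics/nf.png

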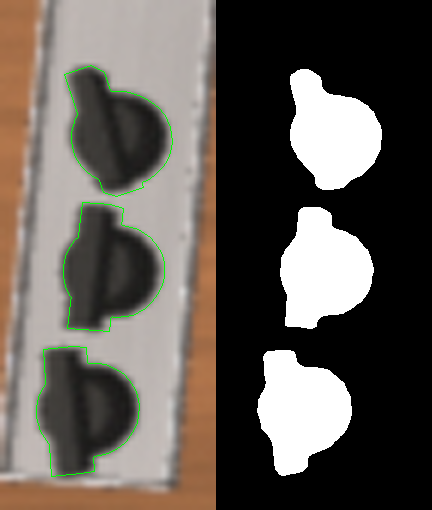

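Positions found (x, y in mm):

| Item | Position |
|---|---|
| Castings | (530,-287), (580,-409) |
| Nuts | (537,357), (460,360), (380,371) |
| Stud | (450.5,37) |
| Tub centre | about (569.5,39), yaw 0.014 |

I start by moving to the castings, with the tool turned to yaw π so that tool x = -X and tool y = +Y.

>>> carry_out:
  moves:
    - {"slide": [0, 0, 0], "spin": -0.22}
    - {"slide": [0, 0, 0], "spin": -0.22}
    - {"slide": [0, 0, 0], "spin": -0.22}
    - {"slide": [0, 0, 0], "spin": -0.22}
    - {"slide": [-0.063, -0.066, -0.036], "spin": 0}
    - {"slide": [-0.063, -0.066, -0.036], "spin": 0}
    - {"slide": [-0.063, -0.066, -0.036], "spin": 0}
    - {"slide": [-0.063, -0.066, -0.036], "spin": 0}
    - {"slide": [-0.063, -0.066, -0.036], "spin": 0}
    - {"slide": [-0.063, -0.066, -0.036], "spin": 0}
    - {"slide": [-0.063, -0.066, -0.036], "spin": 0}
    - {"slide": [-0.063, -0.066, -0.036], "spin": 0}
  hand: 0.4

```text
t: 1.35
eef_pos: [480.0, 347.5, 330.7]
tcp_rot: [3.141, 0.0, -3.141]
ft_force: [0.5, -0.1, -0.2]
opening: 0.598
grip_force: 0.0
```

>>> carry_out:
  moves:
    - {"slide": [0, -0.1, 0], "spin": 0}
    - {"slide": [0, -0.1, 0], "spin": 0}
    - {"slide": [0, -0.1, 0], "spin": 0}
    - {"slide": [0, -0.1, 0], "spin": 0}
    - {"slide": [0, -0.1, 0], "spin": 0}
    - {"slide": [0, -0.1, 0], "spin": 0}
    - {"slide": [0, -0.1, 0], "spin": 0}
    - {"slide": [0, -0.1, 0], "spin": 0}
    - {"slide": [0, -0.1, 0], "spin": 0}
    - {"slide": [0, -0.1, 0], "spin": 0}
    - {"slide": [0, -0.1, 0], "spin": 0}
    - {"slide": [0, -0.1, 0], "spin": 0}

```text
t: 2.35
eef_pos: [479.1, -132.9, 330.1]
tcp_rot: [-3.141, 0.001, -3.141]
ft_force: [1.0, 0.2, 0.2]
opening: 0.604
grip_force: 0.0
```

```bash
python3 - <<'E'
from h import *
np.set_printoptions(precision=2,suppress=True)
c=read_camera("top")
for g in[(530,-287),(580,-408)]: print(fit(c,LID,*g,0,[0],90))
E
```

```text
(array([ 552.9 , -295.25,   -0.3 ]), np.float64(0.38622581576667625))
(array([ 581.67, -410.35,    0.11]), np.float64(0.8313762672306907))
```

>>> carry_out:
  moves:
    - {"slide": [-0.018, -0.055, 0.07], "spin": 0}
    - {"slide": [-0.018, -0.055, 0.07], "spin": 0}
    - {"slide": [-0.018, -0.055, 0.07], "spin": 0}
    - {"slide": [-0.018, -0.055, 0.07], "spin": 0}
    - {"slide": [-0.018, -0.055, 0.07], "spin": 0}
    - {"slide": [-0.018, -0.055, 0.07], "spin": 0}
    - {"slide": [-0.018, -0.055, 0.07], "spin": 0}
    - {"slide": [0, 0, 0.05], "spin": 0}
    - {"slide": [0, 0, 0], "spin": 0}

```text
t: 3.15
eef_pos: [528.6, -284.7, 109.6]
tcp_rot: [3.138, -0.005, 3.141]
ft_force: [-0.6, 1.1, -0.3]
opening: 0.602
grip_force: 0.0
```

Casting 1's fit was poor, probably because the arm occluded it. I'll check in the scene camera.

```bash
python3 - <<'E'
from h import *
c=crop("scene",110,130,250,235,5,"s1")
for X in[(529.8,-287,0),(529.8,-287,44),(580.5,-409,44)]: print((proj(c,X)-[110,130])*5)
E
```

```text
[375.10808849 312.40497963]
[367.38365061 275.74830316]
[188.61811415 307.03414179]
```

View pics/s1.png

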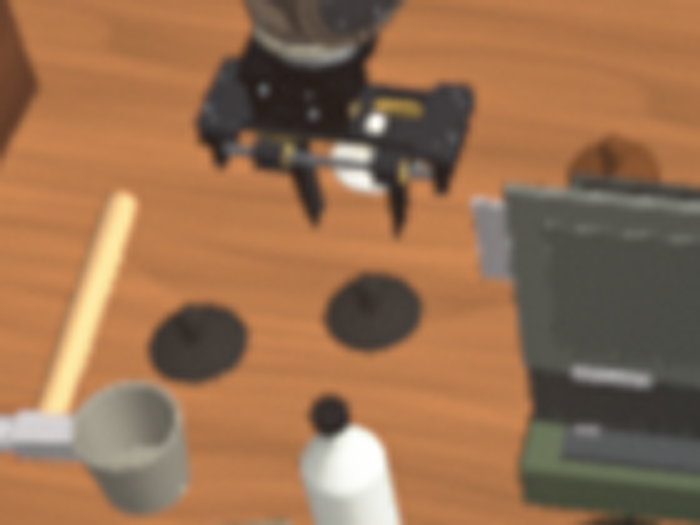

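The scene crop shows casting 1 undisturbed, with its disc at (374,312) and knob at (362,283), which matches the prediction. I descend and grasp.

>>> carry_out:
  moves:
    - {"slide": [-0.003, -0.005, 0.06], "spin": 0}
    - {"slide": [0, 0, 0.06], "spin": 0}
    - {"slide": [0, 0, 0.06], "spin": 0}
    - {"slide": [0, 0, 0.055], "spin": 0}
    - {"slide": [0, 0, 0], "spin": 0}

```text
t: 3.62
eef_pos: [530.6, -285.6, 18.3]
tcp_rot: [3.14, -0.003, -3.14]
ft_force: [-0.5, 1.1, -0.6]
opening: 0.596
grip_force: 0.0
```

>>> carry_out:
  moves:
    - {"slide": [0, 0, 0], "spin": 0}
    - {"slide": [0, 0, 0], "spin": 0}
    - {"slide": [0, 0, 0], "spin": 0}
    - {"slide": [0, 0, 0], "spin": 0}
    - {"slide": [0, 0, 0], "spin": 0}
    - {"slide": [0, 0, 0], "spin": 0}
    - {"slide": [0, 0, 0], "spin": 0}
    - {"slide": [0, 0, 0], "spin": 0}
  hand: 1

```text
t: 4.28
eef_pos: [531.7, -287.3, 20.5]
tcp_rot: [-3.141, 0.001, -3.141]
ft_force: [-1.0, -1.3, 6.1]
opening: 0.203
grip_force: 30.0
```

>>> carry_out:
  moves:
    - {"slide": [0, 0, -0.05], "spin": 0}
    - {"slide": [0, 0, -0.1], "spin": 0}
    - {"slide": [0, 0, -0.1], "spin": 0}
    - {"slide": [0, 0, -0.1], "spin": 0}
    - {"slide": [0, 0, -0.1], "spin": 0}
    - {"slide": [0, 0, -0.1], "spin": 0}
    - {"slide": [-0.014, 0.1, 0], "spin": 0}
    - {"slide": [-0.014, 0.1, 0], "spin": 0}
    - {"slide": [-0.014, 0.1, 0], "spin": 0}
    - {"slide": [-0.014, 0.1, 0], "spin": 0}
    - {"slide": [-0.014, 0.1, 0], "spin": 0}
    - {"slide": [-0.014, 0.1, 0], "spin": 0}

```text
t: 5.28
eef_pos: [564.2, -44.8, 239.6]
tcp_rot: [3.141, -0.001, -3.141]
ft_force: [1.1, -0.9, -2.2]
opening: 0.204
grip_force: 30.0
```

>>> carry_out:
  moves:
    - {"slide": [0, 0, 0.08], "spin": 0}
    - {"slide": [0, 0, 0.08], "spin": 0}
    - {"slide": [0, 0, 0.08], "spin": 0}
    - {"slide": [0, 0, 0.04], "spin": 0}
    - {"slide": [0, 0, 0.03], "spin": 0}
    - {"slide": [0, 0, 0], "spin": 0}

```text
t: 5.78
eef_pos: [563.2, -46.4, 113.0]
tcp_rot: [3.14, -0.005, -3.141]
ft_force: [-1.0, 0.3, -2.6]
opening: 0.201
grip_force: 30.0
```

>>> carry_out:
  moves:
    - {"slide": [0, 0, 0.008], "spin": 0}
    - {"slide": [0, 0, 0], "spin": 0}
    - {"slide": [0, 0, 0], "spin": 0}
    - {"slide": [0, 0, 0], "spin": 0}
    - {"slide": [0, 0, -0.08], "spin": 0}
    - {"slide": [0, 0, -0.1], "spin": 0}
    - {"slide": [0, 0, -0.1], "spin": 0}
    - {"slide": [0, 0, -0.1], "spin": 0}
    - {"slide": [0, 0, 0], "spin": 0}
  hand: 0.4

```text
t: 6.53
eef_pos: [566.9, -47.2, 273.0]
tcp_rot: [-3.139, 0.012, -3.14]
ft_force: [-0.4, 0.3, -0.5]
opening: 0.598
grip_force: 0.0
```

```bash
python3 - <<'E'
from h import *
np.set_printoptions(precision=2,suppress=True)
c=read_camera("top"); print(fit(c,LID,580,-408,0,[0],90))
E
```

```text
(array([ 581.67, -410.35,    0.11]), np.float64(0.8497806202126869))
```

>>> carry_out:
  moves:
    - {"slide": [-0.005, -0.1, 0], "spin": 0}
    - {"slide": [-0.005, -0.1, 0], "spin": 0}
    - {"slide": [-0.005, -0.1, 0], "spin": 0}
    - {"slide": [-0.005, -0.1, 0], "spin": 0}
    - {"slide": [-0.005, -0.1, 0], "spin": 0}
    - {"slide": [-0.005, -0.1, 0], "spin": 0}
    - {"slide": [-0.005, -0.1, 0], "spin": 0}
    - {"slide": [-0.005, -0.1, 0], "spin": 0}
    - {"slide": [-0.005, -0.1, 0], "spin": 0}
    - {"slide": [0, 0, 0.1], "spin": 0}
    - {"slide": [0, 0, 0.1], "spin": 0}
    - {"slide": [0, 0, 0], "spin": 0}

```text
t: 7.58
eef_pos: [580.1, -405.4, 175.8]
tcp_rot: [3.133, -0.01, 3.141]
ft_force: [-0.5, 0.4, -1.3]
opening: 0.599
grip_force: 0.0
```

>>> carry_out:
  moves:
    - {"slide": [0, 0, 0.1], "spin": 0}
    - {"slide": [0, 0, 0.1], "spin": 0}
    - {"slide": [0, 0, 0.1], "spin": 0}
    - {"slide": [0, 0, 0.08], "spin": 0}
    - {"slide": [0, 0, 0.05], "spin": 0}
    - {"slide": [0, 0, 0], "spin": 0}

```text
t: 8.08
eef_pos: [582.9, -406.1, 10.6]
tcp_rot: [3.14, -0.002, -3.14]
ft_force: [0.2, -0.2, -0.5]
opening: 0.598
grip_force: 0.0
```

>>> carry_out:
  moves:
    - {"slide": [0.003, -0.006, -0.015], "spin": 0}
    - {"slide": [0, 0, 0], "spin": 0}
    - {"slide": [0, 0, 0], "spin": 0}
    - {"slide": [0, 0, 0], "spin": 0}
    - {"slide": [0, 0, 0], "spin": 0}
    - {"slide": [0, 0, 0], "spin": 0}
    - {"slide": [0, 0, 0], "spin": 0}
    - {"slide": [0, 0, 0], "spin": 0}
  hand: 1

```text
t: 8.75
eef_pos: [582.0, -409.5, 19.1]
tcp_rot: [-3.141, 0.001, -3.141]
ft_force: [0.3, -0.3, 3.6]
opening: 0.203
grip_force: 30.0
```

>>> carry_out:
  moves:
    - {"slide": [0, 0, -0.05], "spin": 0}
    - {"slide": [0, 0, -0.1], "spin": 0}
    - {"slide": [0, 0, -0.1], "spin": 0}
    - {"slide": [0, 0, -0.1], "spin": 0}
    - {"slide": [0, 0, -0.1], "spin": 0}
    - {"slide": [0, 0, -0.1], "spin": 0}
    - {"slide": [0, 0, -0.05], "spin": 0}
    - {"slide": [0.005, 0.1, 0], "spin": 0}
    - {"slide": [0.005, 0.1, 0], "spin": 0}
    - {"slide": [0.005, 0.1, 0], "spin": 0}
    - {"slide": [0.005, 0.1, 0], "spin": 0}
    - {"slide": [0.005, 0.1, 0], "spin": 0}

```text
t: 9.75
eef_pos: [570.9, -207.2, 258.1]
tcp_rot: [3.141, -0.001, -3.141]
ft_force: [1.0, 0.2, -2.5]
opening: 0.202
grip_force: 30.0
```

>>> carry_out:
  moves:
    - {"slide": [0.002, 0.096, 0], "spin": 0}
    - {"slide": [0.002, 0.096, 0], "spin": 0}
    - {"slide": [0.002, 0.096, 0], "spin": 0}
    - {"slide": [0.002, 0.096, 0], "spin": 0}
    - {"slide": [0.002, 0.096, 0], "spin": 0}
    - {"slide": [0.002, 0.096, 0], "spin": 0}
    - {"slide": [0.002, 0.096, 0], "spin": 0}
    - {"slide": [0.002, 0.096, 0], "spin": 0}
    - {"slide": [0, 0, 0.1], "spin": 0}
    - {"slide": [0, 0, 0.1], "spin": 0}
    - {"slide": [0, 0, 0.1], "spin": 0}
    - {"slide": [0, 0, 0], "spin": 0}

```text
t: 10.75
eef_pos: [561.3, 98.1, 132.0]
tcp_rot: [-3.141, -0.012, -3.14]
ft_force: [-0.4, 0.2, -3.4]
opening: 0.204
grip_force: 30.0
```

>>> carry_out:
  moves:
    - {"slide": [0, 0, 0.05], "spin": 0}
    - {"slide": [0, 0, 0.015], "spin": 0}
    - {"slide": [0, 0, 0], "spin": 0}

```text
t: 11.0
eef_pos: [564.8, 97.8, 112.7]
tcp_rot: [3.142, -0.002, -3.141]
ft_force: [1.2, 0.4, -3.1]
opening: 0.206
grip_force: 30.0
```

>>> carry_out:
  moves:
    - {"slide": [0, 0, 0.003], "spin": 0}
    - {"slide": [0, 0, 0], "spin": 0}
    - {"slide": [0, 0, 0], "spin": 0}
    - {"slide": [0, 0, 0], "spin": 0}
    - {"slide": [0, 0, -0.08], "spin": 0}
    - {"slide": [0, 0, -0.1], "spin": 0}
    - {"slide": [0, 0, -0.1], "spin": 0}
    - {"slide": [0, 0, -0.1], "spin": 0}
    - {"slide": [0, 0, -0.1], "spin": 0}
    - {"slide": [0, 0, -0.1], "spin": 0}
    - {"slide": [0, 0, 0], "spin": 0}
  hand: 0.4

```text
t: 11.92
eef_pos: [566.5, 98.1, 352.1]
tcp_rot: [3.141, 0.013, -3.141]
ft_force: [0.1, 0.0, 0.8]
opening: 0.602
grip_force: 0.0
```

Both castings are in the tub. I now go over and behind the upright cover at y≈-110 with closed fingers, clear of the tongue and bolt.

>>> carry_out:
  moves:
    - {"slide": [0, -0.087, -0.03], "spin": 0}
    - {"slide": [0, -0.087, -0.03], "spin": 0}
    - {"slide": [0, -0.087, -0.03], "spin": 0}
    - {"slide": [0, -0.087, -0.03], "spin": 0}
    - {"slide": [0, -0.087, -0.03], "spin": 0}
    - {"slide": [0, -0.087, -0.03], "spin": 0}
    - {"slide": [-0.095, 0, 0], "spin": 0}
    - {"slide": [-0.095, 0, 0], "spin": 0}
    - {"slide": [-0.095, 0, 0], "spin": 0}
    - {"slide": [-0.095, 0, 0], "spin": 0}
    - {"slide": [0, 0, 0], "spin": 0}
    - {"slide": [0, 0, 0], "spin": 0}
  hand: 1

```text
t: 12.92
eef_pos: [718.4, -110.7, 412.9]
tcp_rot: [3.141, -0.003, -3.14]
ft_force: [-1.5, -0.6, 0.1]
opening: 0.007
grip_force: 0.0
```

```bash
python3 - <<'E'
from h import *
np.set_printoptions(precision=1,suppress=True)
print(state()["eef_pos"])
c=crop("top",170,130,320,250,5,"t2")
for X in[(640,-61,306),(656,-61,306)]: print((proj(c,X)-[170,130])*5)
for th in np.arange(1.75,-.01,-.145):
    print(round(th,2),np.array([656.5-140*np.cos(th)+8*np.sin(th)+10, 151+140*np.sin(th)+8*np.cos(th)]))
E
```

```text
[ 718.4 -110.7  412.9]
[516.8 173.7]
[516.4 146.5]
1.75 [699.3 287.3]
1.6 [679.3 290.6]
1.46 [659. 291.]
1.32 [638.8 288.5]
1.17 [619.2 283. ]
1.02 [600.7 274.8]
0.88 [583.5 264. ]
0.73 [568.  250.8]
0.59 [554.6 235.5]
0.44 [543.6 218.5]
0.3 [535.1 200. ]
0.15 [529.4 180.5]
0.01 [526.6 160.4]
```

View pics/t2.png

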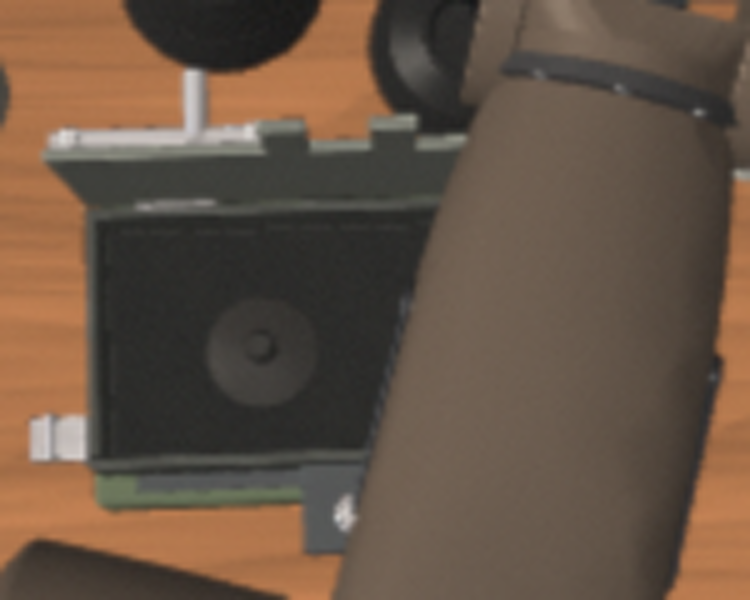

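The top crop shows one casting lying flat in the tub at (260,350), with the arm hiding the other. The cover's top edge is at y≈150, so it is near upright. I descend behind it and push it along its arc.

>>> carry_out:
  moves:
    - {"slide": [0, 0, 0.075], "spin": 0}
    - {"slide": [0, 0, 0.08], "spin": 0}
    - {"slide": [0, 0, 0.08], "spin": 0}
    - {"slide": [0, 0, 0.075], "spin": 0}
    - {"slide": [0, 0, 0], "spin": 0}
    - {"slide": [0.048, 0, 0], "spin": 0}
    - {"slide": [0.05, 0, -0.004], "spin": 0}
    - {"slide": [0.051, 0, 0], "spin": 0}
    - {"slide": [0.05, 0, 0.006], "spin": 0}

```text
t: 13.72
eef_pos: [637.3, -110.9, 294.1]
tcp_rot: [-3.14, 0.006, -3.141]
ft_force: [6.3, -1.0, -2.1]
opening: 0.006
grip_force: 2.3
```

>>> carry_out:
  moves:
    - {"slide": [0.049, 0, 0.014], "spin": 0}
    - {"slide": [0.046, 0, 0.02], "spin": 0}
    - {"slide": [0.043, 0, 0.027], "spin": 0}
    - {"slide": [0.039, 0, 0.033], "spin": 0}
    - {"slide": [0, 0, 0], "spin": 0}

```text
t: 14.13
eef_pos: [564.3, -110.7, 254.4]
tcp_rot: [-3.141, 0.0, -3.141]
ft_force: [0.4, 0.0, -0.1]
opening: 0.01
grip_force: 0.0
```

>>> carry_out:
  moves:
    - {"slide": [0.033, 0, 0.039], "spin": 0}
    - {"slide": [0.027, 0, 0.044], "spin": 0}
    - {"slide": [0.021, 0, 0.048], "spin": 0}
    - {"slide": [0.014, 0, 0.05], "spin": 0}
    - {"slide": [0.007, 0, 0.05], "spin": 0}
    - {"slide": [0, 0, 0.005], "spin": 0}
    - {"slide": [0, 0, 0], "spin": 0}

```text
t: 14.72
eef_pos: [526.9, -111.1, 160.1]
tcp_rot: [-3.141, 0.001, -3.141]
ft_force: [1.2, 1.0, 1.0]
opening: 0.005
grip_force: 0.0
```

>>> carry_out:
  moves:
    - {"slide": [0, 0, 0.007], "spin": 0}
    - {"slide": [0, 0, 0], "spin": 0}
    - {"slide": [0, 0, 0], "spin": 0}

```text
t: 14.97
eef_pos: [527.3, -111.2, 159.1]
tcp_rot: [-3.14, 0.004, -3.14]
ft_force: [-5.7, -0.3, 19.2]
opening: 0.004
grip_force: 9.9
```

>>> carry_out:
  moves:
    - {"slide": [0, 0, -0.1], "spin": 0}
    - {"slide": [0, 0, -0.1], "spin": 0}
    - {"slide": [0, 0, -0.1], "spin": 0}
    - {"slide": [0, -0.1, 0], "spin": 0}
    - {"slide": [0, -0.1, 0], "spin": 0}
    - {"slide": [0, -0.1, 0], "spin": 0}
    - {"slide": [0, 0, 0], "spin": 0}

```text
t: 15.55
eef_pos: [526.4, -236.4, 277.3]
tcp_rot: [-3.139, 0.002, 3.139]
ft_force: [-0.3, -0.1, -0.4]
opening: 0.006
grip_force: 0.0
```

```bash
python3 - <<'E'
from h import *
a=crop("top",165,150,295,245,6,"t3")
E
```

```text
(no output)
```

View pics/t3.png

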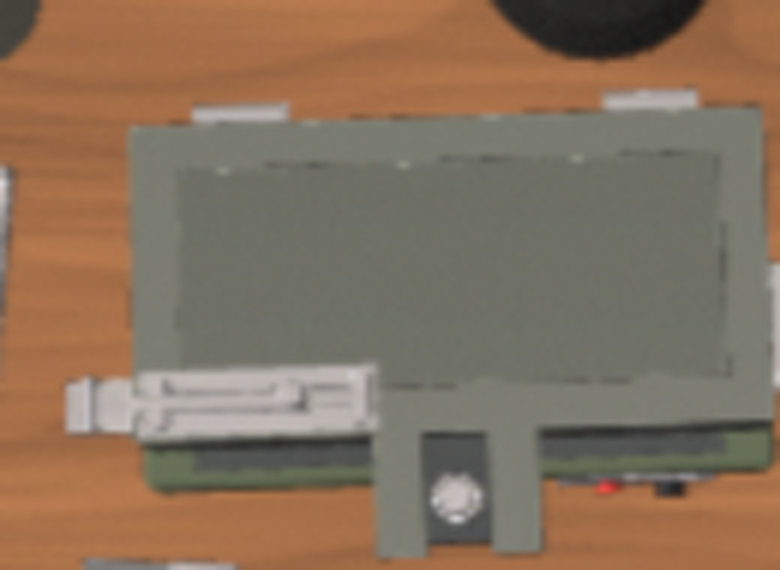

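The cover is shut flat and the fork straddles the stud at (456,497). The bolt knob is at (293,397), pointing at the camera, and the keeper is at the left at (82,405).

```bash
python3 - <<'E'
from h import *
np.set_printoptions(precision=1,suppress=True)
c=read_camera("top")
f=lambda x,y,z: ray(c,165+(x+.5)/6-.5,150+(y+.5)/6-.5,z)
print("knob",f(293,397,205),f(291,397,200))
for n,p in dict(bl=(130,127),br=(763,108),fl=(134,440),fr=(774,423),tl=(378,557),tr=(541,552),s0=(422,432),s1=(488,431)).items(): print(n,f(*p,159))
print("stud",f(456,497,194),"keeper",f(82,405,184))
E
```

```text
knob [502.  119.3 205. ] [502.4 120.7 200. ]
bl [650.8 210.6 159. ]
br [ 659.1 -128.1  159. ]
fl [483.6 206.6 159. ]
fr [ 490.  -130.8  159. ]
tl [421.3  78.2 159. ]
tr [423.2  -7.2 159. ]
s0 [486.7  55.  159. ]
s1 [486.9  20.2 159. ]
stud [450.9  36.5 194. ] keeper [500.3 230.1 184. ]
```

>>> carry_out:
  moves:
    - {"slide": [0.0075, 0.1, 0], "spin": 0}
    - {"slide": [0.0075, 0.1, 0], "spin": 0}
    - {"slide": [0.0075, 0.1, 0], "spin": 0}
    - {"slide": [0.0075, 0.1, 0], "spin": 0}
    - {"slide": [0.0075, 0.1, 0], "spin": 0}
    - {"slide": [0.0075, 0.1, 0], "spin": 0}
    - {"slide": [0.0075, 0.1, 0], "spin": 0}
    - {"slide": [0.0075, 0.1, 0], "spin": 0}
    - {"slide": [0, 0, 0.08], "spin": 0}
    - {"slide": [0, 0, 0.08], "spin": 0}
    - {"slide": [0, 0, 0.075], "spin": 0}
    - {"slide": [0, 0, 0], "spin": 0}

```text
t: 16.65
eef_pos: [499.3, 90.5, 178.4]
tcp_rot: [-3.142, -0.006, -3.139]
ft_force: [0.3, 0.1, 0.4]
opening: 0.006
grip_force: 0.0
```

>>> carry_out:
  moves:
    - {"slide": [0, 0.025, 0], "spin": 0}
    - {"slide": [0, 0.025, 0], "spin": 0}
    - {"slide": [0, 0.025, 0], "spin": 0}
    - {"slide": [0, 0.02, 0], "spin": 0}
    - {"slide": [0, 0, 0], "spin": 0}

```text
t: 17.07
eef_pos: [502.1, 128.9, 183.1]
tcp_rot: [3.141, 0.002, -3.139]
ft_force: [0.6, -0.5, -0.1]
opening: 0.006
grip_force: 0.0
```

>>> carry_out:
  moves:
    - {"slide": [0, 0.015, 0], "spin": 0}
    - {"slide": [0, 0.01, 0], "spin": 0}
    - {"slide": [0, 0, 0], "spin": 0}

```text
t: 17.32
eef_pos: [501.9, 137.7, 182.2]
tcp_rot: [3.141, 0.001, -3.14]
ft_force: [0.3, 0.4, -0.4]
opening: 0.001
grip_force: 0.0
```

>>> carry_out:
  moves:
    - {"slide": [0, 0.01, 0], "spin": 0}
    - {"slide": [0, 0, 0], "spin": 0}
    - {"slide": [0, 0, 0], "spin": 0}

```text
t: 17.57
eef_pos: [501.8, 141.2, 181.7]
tcp_rot: [3.141, -0.0, -3.141]
ft_force: [-0.2, -1.0, 0.0]
opening: 0.004
grip_force: 0.0
```

>>> carry_out:
  moves:
    - {"slide": [0, 0.01, 0], "spin": 0}
    - {"slide": [0, 0, 0], "spin": 0}
    - {"slide": [0, 0, 0], "spin": 0}

```text
t: 17.82
eef_pos: [501.7, 144.5, 181.7]
tcp_rot: [-3.14, -0.0, -3.14]
ft_force: [0.2, -7.1, 1.1]
opening: 0.001
grip_force: 3.8
```

>>> carry_out:
  moves:
    - {"slide": [0, 0.01, 0], "spin": 0}
    - {"slide": [0, 0, 0], "spin": 0}
    - {"slide": [0, 0, 0], "spin": 0}

```text
t: 18.07
eef_pos: [501.7, 145.5, 181.8]
tcp_rot: [-3.135, -0.001, -3.14]
ft_force: [0.6, -31.9, 4.1]
opening: 0.008
grip_force: 15.9
```

```bash
python3 - <<'E'
from h import *
crop("scene",225,110,325,185,7,"s4")
E
```

```text
(no output)
```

View pics/s4.png

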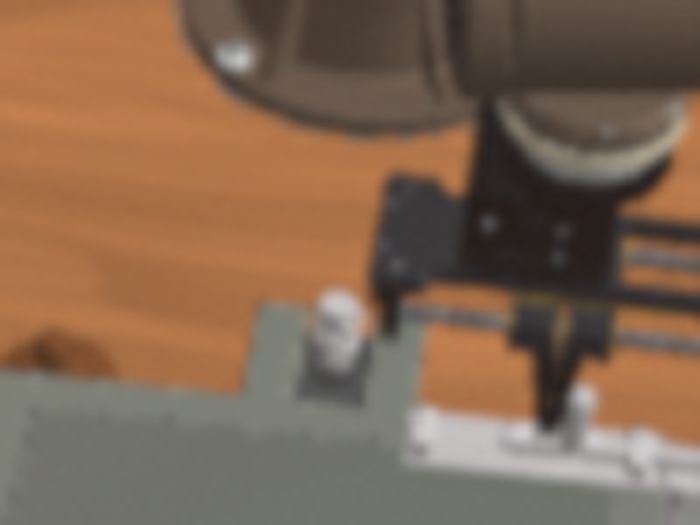

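The fingers are up against the knob at (575,420), and the force jumped to 32 N at a hard stop, so the bolt looks fully home. I'll confirm from the top camera once the arm is clear. Next is the middle nut.

>>> carry_out:
  moves:
    - {"slide": [0, -0.025, 0], "spin": 0}
    - {"slide": [0, 0, -0.09], "spin": 0}
    - {"slide": [0, 0, -0.09], "spin": 0}
    - {"slide": [0, 0, -0.09], "spin": 0}
    - {"slide": [0.0175, 0.0915, 0], "spin": 0}
    - {"slide": [0.0175, 0.0915, 0], "spin": 0}
    - {"slide": [0.0175, 0.0915, 0], "spin": 0}
    - {"slide": [0.0175, 0.0915, 0], "spin": 0}
    - {"slide": [0.0175, 0.0915, 0], "spin": 0}
    - {"slide": [0.0175, 0.0915, 0], "spin": 0}
    - {"slide": [0, 0, 0.08], "spin": 0.19}
    - {"slide": [0, 0, 0], "spin": 0}
  hand: 0.5

```text
t: 19.12
eef_pos: [457.3, 359.6, 253.4]
tcp_rot: [-3.138, -0.005, 3.042]
ft_force: [-0.1, -1.7, -1.4]
opening: 0.503
grip_force: 0.0
```

>>> carry_out:
  moves:
    - {"slide": [0, 0, 0.08], "spin": 0}
    - {"slide": [0, 0, 0.08], "spin": 0}
    - {"slide": [0, 0, 0.08], "spin": 0}
    - {"slide": [0, 0, 0], "spin": 0}
    - {"slide": [0, 0, 0], "spin": 0}

```text
t: 19.53
eef_pos: [459.6, 357.9, 161.9]
tcp_rot: [-3.14, -0.002, 3.044]
ft_force: [0.5, 1.2, 1.1]
opening: 0.5
grip_force: 0.0
```

```bash
python3 - <<'E'
from h import *
np.set_printoptions(precision=1,suppress=True)
print(state()["eef_pos"],state()["tcp_rot"])
c=crop("top",165,150,295,245,6,"t5")
f=lambda x,y,z: ray(c,165+(x+.5)/6-.5,150+(y+.5)/6-.5,z)
a=cv2.imread("pics/t3.png",0).astype(int);b=cv2.imread("pics/t5.png",0).astype(int)
d=b-a; r=d[360:440,140:380]
for m in(r>25,r<-25):
    n,l,st,ce=cv2.connectedComponentsWithStats(m.astype(np.uint8)); 
    for s,q in zip(st[1:],ce[1:]):
        if s[4]>60: print(s, q+[140,360], f(*(q+[140,360]),200))
E
```

```text
[459.6 357.9 161.9] [-3.1 -0.   3. ]
[173  25  27   5 118] [325. 387.] [507.4 103.3 200. ]
[150  27  19  26 308] [301.4 402. ] [499.8 115.4 200. ]
[135  25  14  18 166] [281.5 392.8] [504.6 125.6 200. ]
[ 74  26  22  30 363] [225.3 402.9] [499.6 154.3 200. ]
```

View pics/t5.png

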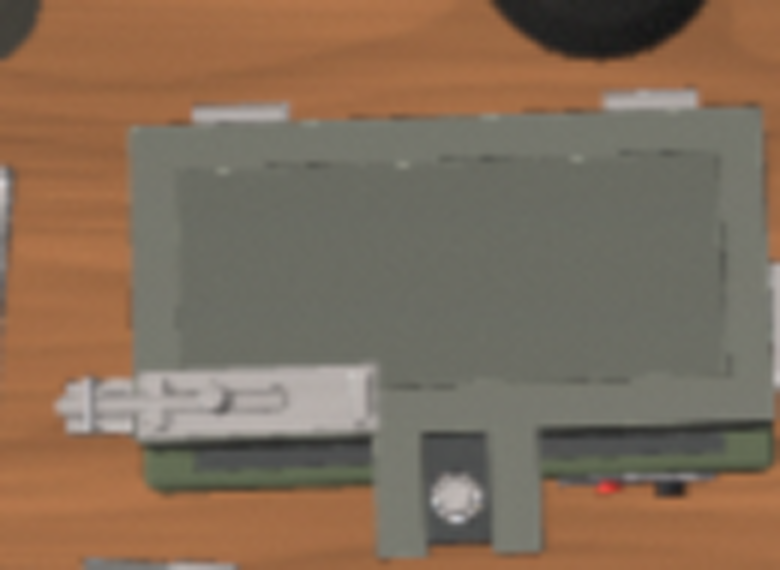

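The bolt is home: its rod now shows through and past the keeper at (62,405), and the knob moved from (293,397) to about (216,397), roughly 42 mm. Now I grasp the middle nut.

>>> carry_out:
  moves:
    - {"slide": [0, 0.005, 0.08], "spin": 0}
    - {"slide": [0, 0, 0.08], "spin": 0}
    - {"slide": [0, 0, 0.07], "spin": 0}
    - {"slide": [0, 0, 0.045], "spin": 0}
    - {"slide": [0, 0, 0], "spin": 0}
    - {"slide": [0, 0, 0], "spin": 0}

```text
t: 20.08
eef_pos: [460.7, 361.0, 53.5]
tcp_rot: [3.141, 0.001, 3.043]
ft_force: [0.4, -0.3, 1.1]
opening: 0.502
grip_force: 0.0
```

>>> carry_out:
  moves:
    - {"slide": [0, 0, 0], "spin": 0}
    - {"slide": [0, 0, 0], "spin": 0}
    - {"slide": [0, 0, 0], "spin": 0}
    - {"slide": [0, 0, 0], "spin": 0}
    - {"slide": [0, 0, 0], "spin": 0}
    - {"slide": [0, 0, 0], "spin": 0}
    - {"slide": [0, 0, 0], "spin": 0}
  hand: 1

```text
t: 20.67
eef_pos: [459.8, 360.7, 52.2]
tcp_rot: [3.141, 0.0, 3.043]
ft_force: [-0.6, -1.5, 4.8]
opening: 0.168
grip_force: 30.0
```

>>> carry_out:
  moves:
    - {"slide": [0, 0, -0.05], "spin": 0}
    - {"slide": [0, 0, -0.1], "spin": 0}
    - {"slide": [0, 0, -0.1], "spin": 0}
    - {"slide": [0, 0, -0.1], "spin": 0}
    - {"slide": [0, 0, -0.1], "spin": 0}
    - {"slide": [0, 0, -0.1], "spin": 0}
    - {"slide": [0, 0, -0.05], "spin": 0}
    - {"slide": [-0.007, -0.1, 0], "spin": 0}
    - {"slide": [-0.007, -0.1, 0], "spin": 0}
    - {"slide": [-0.007, -0.1, 0], "spin": 0}
    - {"slide": [-0.007, -0.1, 0], "spin": 0}
    - {"slide": [-0.007, -0.1, 0], "spin": 0}

```text
t: 21.67
eef_pos: [453.2, 158.6, 291.6]
tcp_rot: [-3.142, -0.001, 3.044]
ft_force: [1.2, 0.3, -3.2]
opening: 0.167
grip_force: 30.0
```

>>> carry_out:
  moves:
    - {"slide": [-0.007, -0.1, 0], "spin": 0}
    - {"slide": [-0.007, -0.1, 0], "spin": 0}
    - {"slide": [-0.007, -0.1, 0], "spin": 0}
    - {"slide": [0, 0, 0], "spin": 0}
    - {"slide": [0, 0, 0], "spin": 0}
    - {"slide": [0, 0, 0], "spin": 0}

```text
t: 22.17
eef_pos: [450.4, 40.2, 291.7]
tcp_rot: [3.141, -0.0, 3.042]
ft_force: [0.9, 0.3, -2.8]
opening: 0.166
grip_force: 30.0
```

>>> carry_out:
  moves:
    - {"slide": [0, -0.0085, 0.05], "spin": 0}
    - {"slide": [0, 0, 0.05], "spin": 0}
    - {"slide": [0, 0, 0.02], "spin": 0}
    - {"slide": [0, 0, 0], "spin": 0}

```text
t: 22.5
eef_pos: [449.5, 37.9, 242.3]
tcp_rot: [3.141, -0.003, 3.045]
ft_force: [-0.6, 0.2, -2.6]
opening: 0.165
grip_force: 30.0
```

>>> carry_out:
  moves:
    - {"slide": [0, 0, 0.01], "spin": 0}
    - {"slide": [0, 0, 0.01], "spin": 0}
    - {"slide": [0, 0, 0], "spin": 0}
    - {"slide": [0, 0, 0], "spin": 0}

```text
t: 22.83
eef_pos: [450.4, 36.8, 236.2]
tcp_rot: [3.141, 0.001, 3.043]
ft_force: [-0.3, 0.1, -2.6]
opening: 0.167
grip_force: 30.0
```

>>> carry_out:
  moves:
    - {"slide": [0, 0, 0.01], "spin": 0}
    - {"slide": [0, 0, 0], "spin": 0}
    - {"slide": [0, 0, 0], "spin": 0}

```text
t: 23.08
eef_pos: [450.2, 36.6, 231.9]
tcp_rot: [3.142, 0.0, 3.043]
ft_force: [-0.2, -0.8, -2.0]
opening: 0.17
grip_force: 30.0
```

>>> carry_out:
  moves:
    - {"slide": [0, 0, 0.01], "spin": 0}
    - {"slide": [0, 0, 0], "spin": 0}
    - {"slide": [0, 0, 0], "spin": 0}

```text
t: 23.33
eef_pos: [451.9, 36.4, 230.3]
tcp_rot: [3.142, 0.006, 3.043]
ft_force: [-2.3, -1.1, 21.8]
opening: 0.166
grip_force: 30.0
```

The nut rests about 24 mm high. Either its thread is too small or it is sitting off-centre on the nose, so I wiggle and turn it to tell which.

>>> carry_out:
  moves:
    - {"slide": [0.006, 0, -0.001], "spin": 0.15}
    - {"slide": [-0.012, 0, 0], "spin": 0.15}
    - {"slide": [0.006, 0.006, 0], "spin": 0.15}
    - {"slide": [0, -0.012, 0], "spin": 0.15}
    - {"slide": [0.006, 0, 0], "spin": 0.15}
    - {"slide": [-0.012, 0, 0], "spin": 0.15}
    - {"slide": [0, 0.012, 0], "spin": 0.15}
    - {"slide": [0.012, 0, 0], "spin": 0.15}
    - {"slide": [-0.006, -0.006, 0], "spin": 0.15}
    - {"slide": [0, 0, 0], "spin": 0}

```text
t: 24.17
eef_pos: [451.8, 37.1, 229.9]
tcp_rot: [3.137, 0.003, 2.331]
ft_force: [0.9, 5.2, 12.1]
opening: 0.168
grip_force: 30.0
```

It stayed about 23 mm high throughout, so its thread is too small and it sits on the nose. I return it to its place.

>>> carry_out:
  moves:
    - {"slide": [0, 0, -0.04], "spin": 0}
    - {"slide": [0, 0, -0.08], "spin": 0}
    - {"slide": [0, 0, -0.05], "spin": -0.225}
    - {"slide": [0, 0, 0], "spin": -0.225}
    - {"slide": [0, 0, 0], "spin": -0.225}
    - {"slide": [0, 0, 0], "spin": -0.225}
    - {"slide": [0, 0, 0], "spin": -0.225}
    - {"slide": [0, 0, 0], "spin": -0.225}
    - {"slide": [0.007, 0.1, 0], "spin": 0}
    - {"slide": [0.007, 0.1, 0], "spin": 0}
    - {"slide": [0.007, 0.1, 0], "spin": 0}
    - {"slide": [0.007, 0.1, 0], "spin": 0}

```text
t: 25.17
eef_pos: [454.6, 198.5, 296.4]
tcp_rot: [3.141, 0.0, 3.042]
ft_force: [0.4, -0.8, -1.7]
opening: 0.167
grip_force: 30.0
```

>>> carry_out:
  moves:
    - {"slide": [0.007, 0.1, 0], "spin": 0}
    - {"slide": [0.007, 0.1, 0], "spin": 0}
    - {"slide": [0.007, 0.1, 0], "spin": 0}
    - {"slide": [0.007, 0.1, 0], "spin": 0}
    - {"slide": [0.002, 0.008, 0], "spin": 0}
    - {"slide": [0, 0, 0], "spin": 0}
    - {"slide": [0, 0, 0], "spin": 0}

```text
t: 25.75
eef_pos: [458.7, 360.3, 295.8]
tcp_rot: [-3.141, -0.001, 3.044]
ft_force: [-0.1, -1.1, -2.2]
opening: 0.167
grip_force: 30.0
```

>>> carry_out:
  moves:
    - {"slide": [-0.002, 0, 0.095], "spin": 0}
    - {"slide": [0, 0, 0.095], "spin": 0}
    - {"slide": [0, 0, 0.095], "spin": 0}
    - {"slide": [0, 0, 0.095], "spin": 0}
    - {"slide": [0, 0, 0.095], "spin": 0}
    - {"slide": [0, 0, 0.07], "spin": 0}
    - {"slide": [0, 0, 0.04], "spin": 0}
    - {"slide": [0, 0, 0.015], "spin": 0}
    - {"slide": [0, 0, 0], "spin": 0}
    - {"slide": [0, 0, 0], "spin": 0}

```text
t: 26.58
eef_pos: [460.5, 360.0, 57.3]
tcp_rot: [3.141, 0.001, 3.042]
ft_force: [1.4, -0.2, -1.5]
opening: 0.166
grip_force: 30.0
```

>>> carry_out:
  moves:
    - {"slide": [0, 0, 0.008], "spin": 0}
    - {"slide": [0, 0, 0.002], "spin": 0}
    - {"slide": [0, 0, 0], "spin": 0}
    - {"slide": [0, 0, 0], "spin": 0}

```text
t: 26.92
eef_pos: [459.9, 360.7, 52.9]
tcp_rot: [3.141, 0.001, 3.043]
ft_force: [1.0, -0.2, -2.0]
opening: 0.17
grip_force: 30.0
```

>>> carry_out:
  moves:
    - {"slide": [0, 0, 0], "spin": 0}
    - {"slide": [0, 0, 0], "spin": 0}
    - {"slide": [0, 0, 0], "spin": 0}
    - {"slide": [0, 0, 0], "spin": 0}
    - {"slide": [0, 0, 0], "spin": 0}
    - {"slide": [0, 0, -0.08], "spin": 0}
    - {"slide": [0, 0, -0.08], "spin": 0}
    - {"slide": [0, 0, -0.08], "spin": 0}
    - {"slide": [0, 0, 0], "spin": 0}
  hand: 0.5

```text
t: 27.67
eef_pos: [461.6, 361.8, 153.9]
tcp_rot: [3.137, 0.007, 3.043]
ft_force: [-0.1, -1.0, 0.2]
opening: 0.502
grip_force: 0.0
```

>>> carry_out:
  moves:
    - {"slide": [0.1, 0.005, 0], "spin": 0}
    - {"slide": [0.1, 0, 0], "spin": 0}
    - {"slide": [0, 0, 0], "spin": -0.218}
    - {"slide": [0, 0, 0], "spin": -0.218}
    - {"slide": [0, 0, 0], "spin": 0}
    - {"slide": [0, 0, 0], "spin": 0}

```text
t: 28.17
eef_pos: [380.4, 370.4, 148.1]
tcp_rot: [3.141, 0.0, -3.015]
ft_force: [0.4, 0.2, -0.2]
opening: 0.501
grip_force: 0.0
```

```bash
python3 - <<'E'
from h import *
np.set_printoptions(precision=2,suppress=True)
c=read_camera("top"); print(fitnuts(c,[(537,357,.33),(460,360,-.1),(380,371,0.12)],95)[0])
E
```

```text
[[538.13 357.45   0.31]
 [454.59 360.22  -0.07]
 [379.52 387.23  -0.21]]
```

>>> carry_out:
  moves:
    - {"slide": [0, 0, 0.08], "spin": 0}
    - {"slide": [0, 0, 0.08], "spin": 0}
    - {"slide": [0, 0, 0.05], "spin": 0}
    - {"slide": [0, 0, 0.027], "spin": 0}
    - {"slide": [0, 0, 0], "spin": 0}
    - {"slide": [0, 0, 0], "spin": 0}

```text
t: 28.72
eef_pos: [380.7, 370.4, 53.6]
tcp_rot: [-3.141, -0.0, -3.013]
ft_force: [-0.0, -0.5, -0.1]
opening: 0.499
grip_force: 0.0
```

>>> carry_out:
  moves:
    - {"slide": [0, 0, 0], "spin": 0}
    - {"slide": [0, 0, 0], "spin": 0}
    - {"slide": [0, 0, 0], "spin": 0}
    - {"slide": [0, 0, 0], "spin": 0}
    - {"slide": [0, 0, 0], "spin": 0}
    - {"slide": [0, 0, 0], "spin": 0}
    - {"slide": [0, 0, 0], "spin": 0}
  hand: 1

```text
t: 29.3
eef_pos: [380.5, 370.5, 53.8]
tcp_rot: [3.141, 0.001, -3.012]
ft_force: [-1.4, -0.2, 3.5]
opening: 0.167
grip_force: 30.0
```

>>> carry_out:
  moves:
    - {"slide": [0, 0, -0.05], "spin": 0}
    - {"slide": [0, 0, -0.1], "spin": 0}
    - {"slide": [0, 0, -0.1], "spin": 0}
    - {"slide": [0, 0, -0.1], "spin": 0}
    - {"slide": [0, 0, -0.1], "spin": 0}
    - {"slide": [0, 0, -0.1], "spin": 0}
    - {"slide": [0, 0, -0.05], "spin": 0}
    - {"slide": [-0.0074, -0.0944, 0], "spin": 0}
    - {"slide": [-0.0074, -0.0944, 0], "spin": 0}
    - {"slide": [-0.0074, -0.0944, 0], "spin": 0}
    - {"slide": [-0.0074, -0.0944, 0], "spin": 0}
    - {"slide": [-0.0074, -0.0944, 0], "spin": 0}

```text
t: 30.3
eef_pos: [419.0, 183.4, 293.2]
tcp_rot: [-3.142, -0.0, -3.011]
ft_force: [1.7, 0.1, -2.1]
opening: 0.166
grip_force: 30.0
```

>>> carry_out:
  moves:
    - {"slide": [-0.0074, -0.0944, 0], "spin": 0}
    - {"slide": [-0.0074, -0.0944, 0], "spin": 0}
    - {"slide": [-0.0074, -0.0944, 0], "spin": 0}
    - {"slide": [-0.0074, -0.0944, 0], "spin": 0}
    - {"slide": [0, 0, 0], "spin": 0}
    - {"slide": [0, 0, 0], "spin": 0}
    - {"slide": [0, 0, 0], "spin": 0}
    - {"slide": [0, 0, 0], "spin": 0}

```text
t: 30.97
eef_pos: [450.4, 37.7, 293.3]
tcp_rot: [3.141, -0.0, -3.011]
ft_force: [-1.0, 0.2, -1.4]
opening: 0.167
grip_force: 30.0
```

>>> carry_out:
  moves:
    - {"slide": [0, -0.002, 0.04], "spin": 0}
    - {"slide": [0, 0, 0.04], "spin": 0}
    - {"slide": [0, 0, 0.03], "spin": 0}
    - {"slide": [0, 0, 0.02], "spin": 0}
    - {"slide": [0, 0, 0.013], "spin": 0}
    - {"slide": [0, 0, 0], "spin": 0}
    - {"slide": [0, 0, 0], "spin": 0}

```text
t: 31.55
eef_pos: [451.0, 36.5, 236.5]
tcp_rot: [3.142, 0.0, -3.011]
ft_force: [-0.6, -0.0, -2.7]
opening: 0.164
grip_force: 30.0
```

>>> carry_out:
  moves:
    - {"slide": [0, 0, 0.01], "spin": 0}
    - {"slide": [0, 0, 0], "spin": 0}
    - {"slide": [0, 0, 0], "spin": 0}

```text
t: 31.8
eef_pos: [450.9, 36.0, 232.4]
tcp_rot: [-3.141, 0.0, -3.012]
ft_force: [-0.0, 0.4, -1.6]
opening: 0.168
grip_force: 30.0
```

>>> carry_out:
  moves:
    - {"slide": [0, 0, 0.01], "spin": 0}
    - {"slide": [0, 0, 0], "spin": 0}
    - {"slide": [0, 0, 0], "spin": 0}

```text
t: 32.05
eef_pos: [451.0, 35.8, 228.0]
tcp_rot: [-3.141, 0.0, -3.012]
ft_force: [2.4, -3.5, -5.7]
opening: 0.163
grip_force: 30.0
```

It has passed the nose, which the first nut did not. I go on down to the thread.

>>> carry_out:
  moves:
    - {"slide": [0, 0.001, 0.005], "spin": 0}
    - {"slide": [0, 0, 0], "spin": 0}
    - {"slide": [0, 0, 0], "spin": 0}

```text
t: 32.3
eef_pos: [451.2, 36.2, 226.1]
tcp_rot: [-3.141, 0.001, -3.012]
ft_force: [4.1, -4.5, -5.2]
opening: 0.164
grip_force: 30.0
```

>>> carry_out:
  moves:
    - {"slide": [0, 0, 0.005], "spin": 0}
    - {"slide": [0, 0, 0], "spin": 0}
    - {"slide": [0, 0, 0], "spin": 0}

```text
t: 32.55
eef_pos: [451.1, 36.2, 224.0]
tcp_rot: [-3.141, 0.001, -3.012]
ft_force: [4.2, -4.6, -7.2]
opening: 0.166
grip_force: 30.0
```

>>> carry_out:
  moves:
    - {"slide": [-0.002, -0.003, 0.005], "spin": 0}
    - {"slide": [0, 0, 0], "spin": 0}
    - {"slide": [0, 0, 0], "spin": 0}

```text
t: 32.8
eef_pos: [451.4, 35.5, 221.9]
tcp_rot: [3.141, -0.001, -3.012]
ft_force: [0.0, -0.3, -3.9]
opening: 0.167
grip_force: 30.0
```

>>> carry_out:
  moves:
    - {"slide": [0, 0, 0.005], "spin": 0}
    - {"slide": [0, 0, 0], "spin": 0}
    - {"slide": [0, 0, 0], "spin": 0}

```text
t: 33.05
eef_pos: [451.7, 35.5, 220.3]
tcp_rot: [3.141, 0.0, -3.012]
ft_force: [-0.6, -0.2, 0.6]
opening: 0.168
grip_force: 30.0
```

>>> carry_out:
  moves:
    - {"slide": [0, 0, 0.004], "spin": 0}
    - {"slide": [0, 0, 0], "spin": 0.2}
    - {"slide": [0, 0, 0], "spin": 0.2}
    - {"slide": [0, 0, 0], "spin": 0.2}
    - {"slide": [0, 0, 0], "spin": 0.2}
    - {"slide": [0, 0, 0], "spin": 0.2}
    - {"slide": [0, 0, 0], "spin": 0}

```text
t: 33.63
eef_pos: [451.6, 35.4, 218.5]
tcp_rot: [-3.141, -0.0, 2.743]
ft_force: [0.8, -1.9, -1.4]
opening: 0.164
grip_force: 30.0
```

>>> carry_out:
  moves:
    - {"slide": [0, 0, 0.001], "spin": 0.2}
    - {"slide": [0, 0, 0.001], "spin": 0.2}
    - {"slide": [0, 0, 0.001], "spin": 0.2}
    - {"slide": [0, 0, 0.001], "spin": 0.2}
    - {"slide": [0, 0, 0.001], "spin": 0.2}
    - {"slide": [0, 0, 0.001], "spin": 0.2}
    - {"slide": [0, 0, 0], "spin": 0}

```text
t: 34.22
eef_pos: [451.7, 35.3, 216.1]
tcp_rot: [-3.141, -0.0, 2.118]
ft_force: [0.3, -1.6, -1.0]
opening: 0.17
grip_force: 30.0
```

```bash
python3 - <<'E'
from cell import state
s=state(); print(s["moment"],s["ft_force"],s["joints"])
E
```

```text
[-0.33957243 -0.04299065 -0.0485729 ] [ 0.25883117 -1.58023151 -1.0433243 ] [-6.78924474e-02  2.45231406e-01  1.95879330e+00 -2.70135929e-05
  9.37724570e-01 -6.15309631e-01]
```

It is already well below where the wrong nuts would stop, so this one threads. I continue winding.

>>> carry_out:
  moves:
    - {"slide": [0, 0, 0.001], "spin": 0.2}
    - {"slide": [0, 0, 0.001], "spin": 0.2}
    - {"slide": [0, 0, 0.001], "spin": 0.2}
    - {"slide": [0, 0, 0.001], "spin": 0.2}
    - {"slide": [0, 0, 0.001], "spin": 0.2}
    - {"slide": [0, 0, 0.001], "spin": 0.2}
    - {"slide": [0, 0, 0.001], "spin": 0.2}
    - {"slide": [0, 0, 0.001], "spin": 0.2}
    - {"slide": [0, 0, 0.001], "spin": 0.2}
    - {"slide": [0, 0, 0.001], "spin": 0.2}
    - {"slide": [0, 0, 0], "spin": 0}

```text
t: 35.13
eef_pos: [451.5, 35.3, 212.1]
tcp_rot: [-3.141, 0.0, 1.073]
ft_force: [0.7, -2.5, -0.4]
opening: 0.167
grip_force: 30.0
```

```bash
python3 - <<'E'
from cell import state
s=state(); print(s["moment"],s["ft_force"],s["joints"][5])
E
```

```text
[-0.38324305  0.17127128  0.04548169] [ 0.73749536 -2.50518122 -0.40161941] 0.42958284709350647
```

>>> carry_out:
  moves:
    - {"slide": [0, 0, 0.001], "spin": 0.2}
    - {"slide": [0, 0, 0.001], "spin": 0.2}
    - {"slide": [0, 0, 0.001], "spin": 0.2}
    - {"slide": [0, 0, 0.001], "spin": 0.2}
    - {"slide": [0, 0, 0.001], "spin": 0.2}
    - {"slide": [0, 0, 0.001], "spin": 0.2}
    - {"slide": [0, 0, 0], "spin": 0}

```text
t: 35.72
eef_pos: [451.6, 35.3, 209.8]
tcp_rot: [-3.141, 0.0, 0.447]
ft_force: [-0.0, -0.1, -0.7]
opening: 0.167
grip_force: 30.0
```

```bash
python3 - <<'E'
from cell import state
s=state(); print(s["moment"],s["ft_force"],s["joints"][5])
E
```

```text
[-0.24698949  0.13155229 -0.02839383] [-0.03464564 -0.13739245 -0.67506082] 1.056311490271105
```

>>> carry_out:
  moves:
    - {"slide": [0, 0, 0.001], "spin": 0.15}
    - {"slide": [0, 0, 0.001], "spin": 0.15}
    - {"slide": [0, 0, 0.001], "spin": 0.15}
    - {"slide": [0, 0, 0], "spin": 0}

```text
t: 36.05
eef_pos: [451.8, 35.3, 208.7]
tcp_rot: [3.142, -0.0, 0.213]
ft_force: [0.1, -0.6, 0.3]
opening: 0.164
grip_force: 30.0
```

```bash
python3 - <<'E'
from cell import state
s=state(); print(s["moment"],s["ft_force"],s["joints"][5])
E
```

```text
[-0.1552318   0.1118825   0.00220976] [ 0.12483616 -0.59299637  0.27103372] 1.2896734086516235
```

>>> carry_out:
  moves:
    - {"slide": [0, 0, 0.001], "spin": 0.15}
    - {"slide": [0, 0, 0.001], "spin": 0.15}
    - {"slide": [0, 0, 0.001], "spin": 0.15}
    - {"slide": [0, 0, 0], "spin": 0}

```text
t: 36.38
eef_pos: [452.4, 35.3, 208.6]
tcp_rot: [3.142, -0.002, -0.022]
ft_force: [-0.3, -0.5, 11.4]
opening: 0.166
grip_force: 30.0
```

```bash
python3 - <<'E'
from cell import state
s=state(); print(s["moment"],s["ft_force"],s["joints"][5])
E
```

```text
[-0.10205462  0.45689544 -0.17547379] [-0.33956175 -0.54161363 11.36071964] 1.5253134181737935
```

>>> carry_out:
  moves:
    - {"slide": [0, 0, 0], "spin": 0.2}
    - {"slide": [0, 0, 0], "spin": 0.2}
    - {"slide": [0, 0, 0], "spin": 0.2}
    - {"slide": [0, 0, 0], "spin": 0}

```text
t: 36.72
eef_pos: [451.9, 35.0, 208.5]
tcp_rot: [3.141, -0.001, -0.338]
ft_force: [-3.4, -4.5, 12.8]
opening: 0.166
grip_force: 30.0
```

```bash
python3 - <<'E'
from h import *
s=state(); print(s["moment"],s["ft_force"],s["joints"],s["tcp_rot"])
crop("scene",215,105,335,195,6,"s6")
E
```

```text
[-0.70147775  0.87926394 -0.00102271] [-3.40418487 -4.54951    12.77219112] [-6.81931169e-02  2.55093541e-01  1.96937661e+00 -1.09517052e-03
  9.15847012e-01  1.84081324e+00] [ 3.14109491e+00 -1.46091205e-03 -3.37543135e-01]
```

View pics/s6.png

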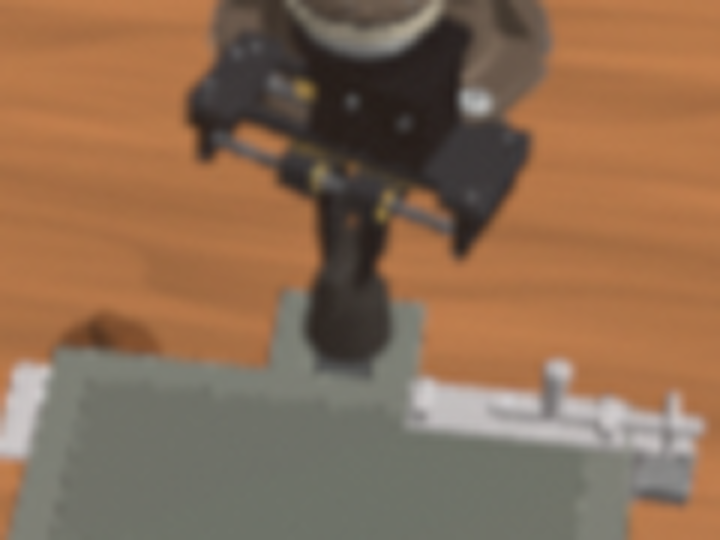

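The nut sits low over the fork at (348,330). The height stays at 208.5 mm with an upward reaction, which matches fully down (159+49.5). I do a short pull test, then release.

>>> carry_out:
  moves:
    - {"slide": [0, 0, -0.009], "spin": 0}
    - {"slide": [0, 0, 0], "spin": 0}
    - {"slide": [0, 0, 0], "spin": 0}

```text
t: 37.02
eef_pos: [450.6, 35.4, 209.6]
tcp_rot: [3.141, 0.004, -0.334]
ft_force: [1.3, -0.4, -21.9]
opening: 0.166
grip_force: 30.0
```

>>> carry_out:
  moves:
    - {"slide": [0, 0, 0.007], "spin": 0}
    - {"slide": [0, 0, 0], "spin": 0.2}
    - {"slide": [0, 0, 0], "spin": 0.2}
    - {"slide": [0, 0, 0], "spin": 0}

```text
t: 37.35
eef_pos: [452.1, 34.8, 209.0]
tcp_rot: [3.141, -0.002, -0.552]
ft_force: [-1.6, -5.3, 1.0]
opening: 0.176
grip_force: 30.8
```

```bash
python3 - <<'E'
from h import *
s=state(); print(s["moment"],s["ft_force"],s["joints"][5],s["tcp_rot"])
E
```

```text
[-0.98485886  0.34283133  0.69830172] [-1.56413538 -5.30143189  0.9608422 ] 2.0552503643476463 [ 3.14103133e+00 -2.16997944e-03 -5.51512127e-01]
```

The pull is resisted with 22 N, so the thread is engaged. Further turning gives 0.7 Nm with the pads yielding, so the nut is tight. I release and retreat.

>>> carry_out:
  moves:
    - {"slide": [0, 0, 0], "spin": 0}
    - {"slide": [0, 0, 0], "spin": 0}
    - {"slide": [0, 0, 0], "spin": 0}
    - {"slide": [0, 0, 0], "spin": 0}
    - {"slide": [0, 0, 0], "spin": 0}
    - {"slide": [0, 0, -0.07], "spin": 0}
    - {"slide": [0, 0, -0.09], "spin": 0}
    - {"slide": [0, 0, -0.09], "spin": 0}
    - {"slide": [0, 0, -0.05], "spin": 0}
    - {"slide": [0, 0, 0], "spin": 0}
  hand: 0.5

```text
t: 38.18
eef_pos: [453.0, 35.4, 332.4]
tcp_rot: [-3.138, -0.006, -0.55]
ft_force: [0.9, -0.2, -0.3]
opening: 0.504
grip_force: 0.0
```

>>> carry_out:
  moves:
    - {"slide": [0, 0.09, 0], "spin": 0}
    - {"slide": [0, 0.09, 0], "spin": 0}
    - {"slide": [0, 0.09, 0], "spin": 0}
    - {"slide": [0, 0.09, 0], "spin": 0}
    - {"slide": [0, 0.09, 0], "spin": 0}
    - {"slide": [0, 0.09, 0], "spin": 0}
    - {"slide": [0, 0, 0], "spin": 0}
    - {"slide": [0, 0, 0], "spin": 0}

```text
t: 38.85
eef_pos: [337.9, -149.8, 327.8]
tcp_rot: [-3.141, 0.001, -0.555]
ft_force: [1.4, -0.2, -0.5]
opening: 0.501
grip_force: 0.0
```

```bash
python3 - <<'E'
from h import *
s=state(); print(s["eef_pos"])
c=read_camera("scene"); print((proj(c,(451,36.5,234))-[190,105])*[4,4],(proj(c,(451,36.5,159))-[190,105])*4)
a=cv2.resize(c["color"][105:245,190:380,::-1],None,fx=4,fy=4,interpolation=cv2.INTER_CUBIC)
cv2.imwrite("pics/s7.png",a)
t=read_camera("top"); cv2.imwrite("pics/t7.png",cv2.resize(t["color"][140:290,125:325,::-1],None,fx=4,fy=4,interpolation=cv2.INTER_CUBIC))
E
```

```text
[ 337.86838572 -149.82885199  327.75258347]
[335.94412545 157.202027  ] [333.16565653 217.19098988]
```

View pics/s7.png

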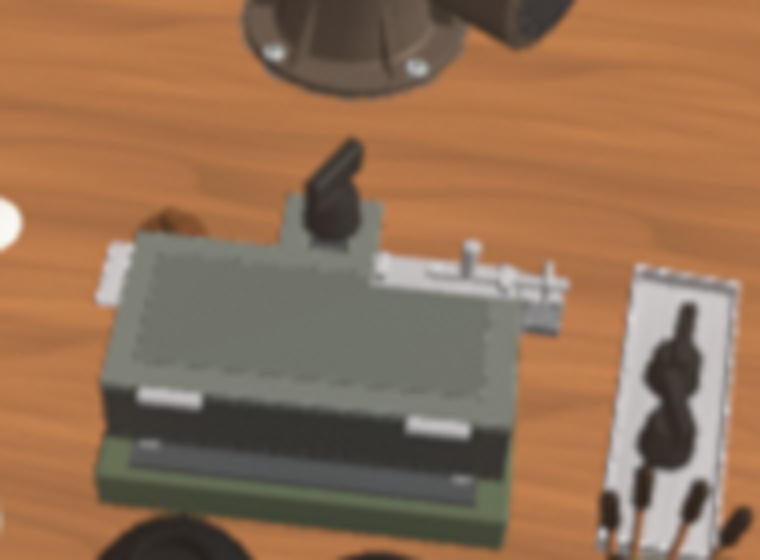

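View pics/t7.png

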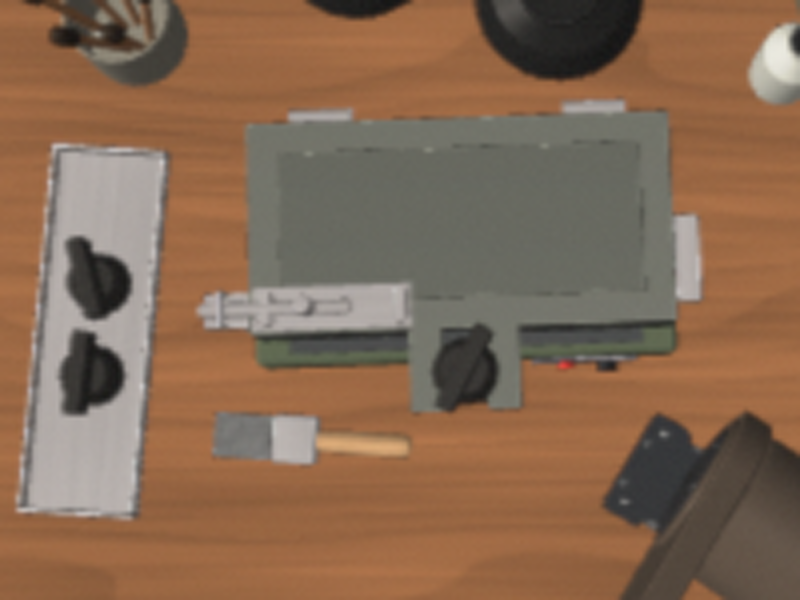

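The nut sits upright on the cover over the stud (scene (333,215), top (466,368)). The bolt is through its keeper, and the other two nuts stand in the tray at (97,280) and (92,373). I'm handing in.

```bash
python3 -c "
from cell import job_done
print(job_done())"
```

```text
the job is handed in; nothing more can be done
None
```

I handed the job in after about 39 s of robot time: both castings are in the tub, the cover is shut and bolted, and the fitting nut is screwed fully down, with the other two nuts standing in their tray; no verdict came back.

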